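# Find the rattling instrument case and show it to the bench camera

### The arm

A 6-joint arm with a two-finger parallel gripper is mounted at the origin on the work surface. World frame = base frame: x ahead of the robot, y to its left, z up, the work surface at z = 0. Lengths are in m, angles in rad, forces in N, time in s.
With the tool pointing down it reaches from about 0.35 to 0.975 m from the base axis. Payload 4.9 kg.
Tool frame: the origin (TCP) lies at the very end of the fingers, on their centre line; the grasp point (between the pads) lies 19 mm behind it; z points along the fingers, y is the line along which they close (so a half turn about z gives the same grasp; the last joint's range is limited). The gripper opens to 85 mm and grips with 20 to 120 N. Pads are 22 mm wide; open, the fingers measure 114 mm over their backs; the gripper's body (76 mm by 85 mm) begins 54 mm behind the grasp point. The pads swing forward as they close: fully open they stand 13 mm farther back than shut.
Start: joints at [1.18, 0.053, 1.613, -0, 1.476, -0.119], TCP at [0.168, 0.602, 0.231] pointing down, gripper open.
Joint ranges: [-3.01, 3.01], [-1.01, 2.22], [0.06, 2.58], [-1.02, 4.17], [0.09, 2.62], [-3.14, 3.14]. Speed limits (rad/s): [2.57, 2.57, 3.14, 3.14, 3.14, 3.14].

### API

Orientations are given as a unit quaternion [w, x, y, z].
In Python, from plant import * gives the robot as it stands.
- The arm moves only by the tool jog_arm, never from a script. Its argument "moves" is a list that holds one entry, the list of rows, each a list of 7 numbers: the finger opening in cm, from 0 to 8.54, then the shift along the tool's x, y, z in cm, then the turn, a rotation vector about the tool's x, y, z in rad. A call has 1 to 20 rows; each row shifts and turns the commanded pose from where the row before left it, along the tool's axes as they then stand; what a row does not reach is not made up. A row lasts 1/12 s, in which the tool goes at most 41.7 mm and 7.16 degrees, less where a joint would pass 70% of its speed; a pose out of reach is approached as far as the arm can. A call is refused whole if a number of a shift passes 4.17 or a number of a turn 0.125, either way. A call with a gripper value outside its range is refused whole. The fingers move at their own pace and stop on an object; the grip force is fixed at half the most. Time passes only in rows, so rows that do not move let the fingers close. It gives the time, the measured TCP pose, the force, the opening and the grip force at its end, in the units of the state.
- state(): the state, without advancing time (a new reading comes with each control period).
- grab_frame(name): name is "scene" or "top" or "wrist"; returns a dict with "color" (384x512x3 uint8, blue, green, red), "depth" (384x512 float32, m along the optical axis (not along the pixel's ray), 0 where there is no reading), "fx", "fy", "cx", "cy" (pixels), "R" (3x3) and "t" (3): a world point X has camera coordinates R X + t. Camera axes: x right, y down, z forward; pixel columns grow to the right and rows downward; lengths in m; the calibration is good to about 2 mm. A picture is of the moment at which its call begins.
- job_done(): hands the job in; it is judged then, once.
Trained networks look in a picture, given as the dict that the camera call returned (one of the last four; its "shot" number tells which), for a name from the list of things; names that differ only in an ending like _2 or _b are one class to them, and where a whole thing is asked for, a point or a joint stands for the part that bears it (a point fixed in the world has none). Each returns a list of dicts, best first, with "p" (0 to 1); they miss things now and then, are a little off and sometimes report something else, mostly with a low value. They report only what shows in the picture. A call takes as long as a camera call. They do not tell look-alikes from the thing itself.
- recognise(name, picture): "rect" ([centre column, centre row, width, height] in pixels, round what is visible of it).
- regions_of(name, picture): "pixels" (384x512 bool, what is visible of it) and "rect" ([centre column, centre row, width, height] in pixels, round what is visible of it).
The state is a dict: "time": time; "joint_pos": joint angles; "joint_vel": joint speeds; "joint_efforts": joint torques, N m; "tool_pos": TCP position; "tool_rot": TCP orientation; "contact_force": force on the tool from outside, world axes, zero at the start; "ft_torque": the same for the moment, N m; "gripper_width": opening from 0.0 (shut) to 1.0 (fully open); "grasp_force": force on a finger pad.
Only numpy, scipy, OpenCV 4.12 (cv2) and the standard library are available. Lean on these libraries where they do the work, as an engineer would, in place of code of your own. Each camera call takes 0.05 s, during which the arm holds its last target. There are 200 camera calls.

### The job

One of the three sealed aluminium cases on the test bench has a part broken loose inside. Lift the cases one at a time and shake them endwise, to and fro a few times, until you find the one that rattles, standing the sound ones back upright where they were, and never letting go of a case in mid-air; leave the other things on the bench alone. Finish while holding the rattling case up, level and still, about 20 cm in front of the bench camera's lens, centred on the lens at its height and with one of its end plates facing it.

Things in the scene. Friction and masses are not known exactly. Their poses are not given: they have to be found in the camera images.
- case_a: leftmost (largest y) of three identical sealed cases standing on the bench: bare aluminium, black end plates, 110 mm long (own x), 60 wide (y), 48 high (z); two sockets 10 mm across stand 8 mm out of each end plate. Origin: centre of the underside. Grip across the plain 60 mm sides from above. Sound cases weigh 0.2 to 0.51 kg, a faulty one 0.35 to 0.66 kg
- case_b: the middle case, built and measured just as case_a. Any one of the three may be the faulty one: in it a 150 g lump, 32 mm across, rolls freely, knocks on the end plates when the case is shaken briskly lengthwise (70 mm of free travel) and runs to the low end when the case is tipped endwise
- case_c: the rightmost (smallest y) case, built and measured just as case_a. Rocked briskly about 0.2 rad to either side, end to end, the faulty case gives a short lengthwise knock of some 3 to 10 N about 0.15 s after each swing; a sound one, in which nothing moves, shows under 2 N
- camera_lens (a point): middle of the front glass of the bench inspection camera's lens, 170 mm above the bench: black barrel with a white ring light on a grey camera, on a 227 mm steel post 98 mm behind the glass, with a 110 x 100 mm foot; it does not move. It looks along its own -x, level and roughly towards the robot: the spot 20 cm in front of it is at own x = -0.20
- table: the green bench top, its upper face at z = 0
- red_bin: bystander: small open red plastic parts bin, 105 x 85 mm, 40 high. Origin at the middle of its underside; leave it alone
- mouse: bystander: black computer mouse, 105 x 60 mm, 32 high. Origin at the middle of its underside; leave it alone
- part_box: bystander: lidded tan cardboard parts box, 84 x 64 mm, 40 high. Origin at the middle of its underside; leave it alone
- probe: bystander: slim grey test probe with a black guard and steel tip, 130 mm long, 16 wide, 12 high, lying between case_a and case_b. Origin at the middle of its underside; leave it alone
- tweezers: bystander: steel tweezers, 130 mm long, 12 wide, 7 high, lying between case_b and case_c. Origin at the middle of its underside; leave it alone
- chip_tube: bystander: dark plastic chip tube, 300 mm long, 14 wide, 10 high, lying across in front of the robot's base. Origin at the middle of its underside; leave it alone
Not all that is in view belongs to the job. What is shaped like the case_b but green is not meant.

How it is judged:
On the way, in this order (a step that is already met when the one before it is completed fails the run):
1. the faulty case, lifted clear of the bench, is shaken endwise: the loose part flies to one end (own +x) (((distance between loose_part_center and case_a below 0.09 m and height (world z) of case_a above 0.03 m and x of loose_part_center in the frame of case_a above 0.022 m) or (distance between loose_part_center and case_b below 0.09 m and height (world z) of case_b above 0.03 m and x of loose_part_center in the frame of case_b above 0.022 m) or (distance between loose_part_center and case_c below 0.09 m and height (world z) of case_c above 0.03 m and x of loose_part_center in the frame of case_c above 0.022 m))).
2. to the other end (((distance between loose_part_center and case_a below 0.09 m and height (world z) of case_a above 0.03 m and x of loose_part_center in the frame of case_a below -0.022 m) or (distance between loose_part_center and case_b below 0.09 m and height (world z) of case_b above 0.03 m and x of loose_part_center in the frame of case_b below -0.022 m) or (distance between loose_part_center and case_c below 0.09 m and height (world z) of case_c above 0.03 m and x of loose_part_center in the frame of case_c below -0.022 m))).
3. and back again (((distance between loose_part_center and case_a below 0.09 m and height (world z) of case_a above 0.03 m and x of loose_part_center in the frame of case_a above 0.022 m) or (distance between loose_part_center and case_b below 0.09 m and height (world z) of case_b above 0.03 m and x of loose_part_center in the frame of case_b above 0.022 m) or (distance between loose_part_center and case_c below 0.09 m and height (world z) of case_c above 0.03 m and x of loose_part_center in the frame of case_c above 0.022 m))).
At the end, for the whole second after the job is handed in: faulty case held by the fingers alone, still, level (0.2 rad), end-on to the lens (0.3 rad), its centre 12 to 28 cm in front of the lens and within 45 mm of the lens axis sideways and in height; sound cases upright, at rest on the bench, untouched, within 8 cm of their starts ((((distance between loose_part_center and case_a below 0.09 m and x of case_a in the frame of camera_lens between -0.28 and -0.12 m and y of case_a in the frame of camera_lens between -0.045 and 0.045 m and z of case_a in the frame of camera_lens between -0.069 and 0.021 m and angle between case_a's own z axis and vertical below 0.2 rad and angle between the x axis of case_a and the x axis of camera_lens, either way round below 0.3 rad and linear speed of case_a below 0.03 m/s and angular speed of case_a below 0.2 rad/s and contact force between the fingers and case_a above 1 N and contact force between case_a and table below 0.1 N) and (height (world z) of case_b below 0.006 m and angle between case_b's own z axis and vertical below 0.08 rad and distance of case_b from where it was at the start of the episode below 0.08 m and linear speed of case_b below 0.02 m/s and contact force between each of the arm, the fingers and case_b below 0.1 N) and (height (world z) of case_c below 0.006 m and angle between case_c's own z axis and vertical below 0.08 rad and distance of case_c from where it was at the start of the episode below 0.08 m and linear speed of case_c below 0.02 m/s and contact force between each of the arm, the fingers and case_c below 0.1 N)) or ((distance between loose_part_center and case_b below 0.09 m and x of case_b in the frame of camera_lens between -0.28 and -0.12 m and y of case_b in the frame of camera_lens between -0.045 and 0.045 m and z of case_b in the frame of camera_lens between -0.069 and 0.021 m and angle between case_b's own z axis and vertical below 0.2 rad and angle between the x axis of case_b and the x axis of camera_lens, either way round below 0.3 rad and linear speed of case_b below 0.03 m/s and angular speed of case_b below 0.2 rad/s and contact force between the fingers and case_b above 1 N and contact force between case_b and table below 0.1 N) and (height (world z) of case_a below 0.006 m and angle between case_a's own z axis and vertical below 0.08 rad and distance of case_a from where it was at the start of the episode below 0.08 m and linear speed of case_a below 0.02 m/s and contact force between each of the arm, the fingers and case_a below 0.1 N) and (height (world z) of case_c below 0.006 m and angle between case_c's own z axis and vertical below 0.08 rad and distance of case_c from where it was at the start of the episode below 0.08 m and linear speed of case_c below 0.02 m/s and contact force between each of the arm, the fingers and case_c below 0.1 N)) or ((distance between loose_part_center and case_c below 0.09 m and x of case_c in the frame of camera_lens between -0.28 and -0.12 m and y of case_c in the frame of camera_lens between -0.045 and 0.045 m and z of case_c in the frame of camera_lens between -0.069 and 0.021 m and angle between case_c's own z axis and vertical below 0.2 rad and angle between the x axis of case_c and the x axis of camera_lens, either way round below 0.3 rad and linear speed of case_c below 0.03 m/s and angular speed of case_c below 0.2 rad/s and contact force between the fingers and case_c above 1 N and contact force between case_c and table below 0.1 N) and (height (world z) of case_a below 0.006 m and angle between case_a's own z axis and vertical below 0.08 rad and distance of case_a from where it was at the start of the episode below 0.08 m and linear speed of case_a below 0.02 m/s and contact force between each of the arm, the fingers and case_a below 0.1 N) and (height (world z) of case_b below 0.006 m and angle between case_b's own z axis and vertical below 0.08 rad and distance of case_b from where it was at the start of the episode below 0.08 m and linear speed of case_b below 0.02 m/s and contact force between each of the arm, the fingers and case_b below 0.1 N)))); the arm keeps its last pose, push and grip.
It fails at once if a case is let go of in mid-air ((height (world z) of case_a above 0.03 m and contact force between the fingers and case_a below 0.05 N) or (height (world z) of case_b above 0.03 m and contact force between the fingers and case_b below 0.05 N) or (height (world z) of case_c above 0.03 m and contact force between the fingers and case_c below 0.05 N)).
It fails at once if one of the other things on the bench is pushed more than 30 mm (distance of any of red_bin, mouse, part_box, probe, tweezers, chip_tube from where it was at the start of the episode above 0.03 m).
It also fails if it takes over 72 s, if anything falls off the work surface, if the arm or the gripper's body presses on something with over 40 N, if the wrist force passes 120 N, or if a joint passes its speed limit or range.

## Working session

There is one attempt and no reset: what is moved stays moved. The work goes in short steps, Python scripts to look and compute and a tool call to move; the robot and the scene stay as the last step left them, time stands still between calls to the robot, and variables do not carry over. Pictures are saved under pics/ and viewed, at most 10 in all, crops included, and the job is handed in when it is done.

Besides the shell and the picture viewer there is one more tool, called after "Request:" as name(argument=value, ...) on one line, values as JSON. jog_arm: Moves the arm, as the interface text tells. Its arguments: {"type":"object","properties":{"moves":{"type":"array"}},"required":["moves"]}

```bash
ls; mkdir -p pics
cat > h.py <<'E'
from plant import *
import numpy as np, cv2
def pts(f,mask):
    v,u=np.nonzero(mask&(f["depth"]>0)); z=f["depth"][v,u]
    c=np.stack([(u-f["cx"])/f["fx"]*z,(v-f["cy"])/f["fy"]*z,z],1)
    return (c-np.array(f["t"]))@np.array(f["R"])
E
python3 - <<'E'
from h import *
s=state();print(s)
a=grab_frame("scene");b=grab_frame("top")
cv2.imwrite("pics/s.png",a["color"]);cv2.imwrite("pics/t.png",b["color"])
for n in ["case_b","camera_lens","red_bin","mouse","part_box","probe","tweezers","chip_tube"]:
  for k,f in (("s",a),("t",b)):
    try:
      for r in regions_of(n,f):
        P=pts(f,r["pixels"])
        if len(P)<5: continue
        top=P[P[:,2]>P[:,2].max()-0.012] if n=="case_b" else P
        rc=cv2.minAreaRect((P[(P[:,2]>0.03)&(P[:,2]<.06)] if n=="case_b" else P)[:,:2].astype(np.float32)) if len(P)>5 else None
        print(n,k,round(r["p"],2),np.round(r["rect"]),P.mean(0).round(3),P[:,2].max().round(3),rc)
    except Exception as e: print(n,k,e)
E
```

```text
pics
{'time': 0.0, 'joint_pos': array([ 1.17998889e+00,  5.33893065e-02,  1.61431609e+00,  7.13924065e-06,
        1.47598470e+00, -1.19022317e-01]), 'joint_vel': array([ 0.00038839,  0.0001522 ,  0.00036315, -0.00171834, -0.00129193,
        0.00050347]), 'joint_efforts': array([-2.16431697e-03, -3.93698859e+01, -3.70167696e+01, -2.57779102e-04,
        7.29837062e-03,  5.93816569e-07]), 'tool_pos': array([0.16755221, 0.60147006, 0.2300297 ]), 'tool_rot': array([-2.67886470e-04,  1.35474959e-01,  9.90780216e-01, -1.01393300e-03]), 'contact_force': array([0.79986952, 0.06261798, 0.42372157]), 'ft_torque': array([0.01834593, 0.00304197, 0.02071657]), 'grasp_force': 0.0, 'gripper_width': 0.9974591256134685}
case_b s 0.84 [226. 124.  46.  39.] [ 0.469 -0.257  0.04 ] 0.055 ((0.46459096670150757, -0.26560288667678833), (0.06444273889064789, 0.12026624381542206), 67.08503723144531)
case_b s 0.82 [294. 197.  41.  46.] [0.555 0.035 0.044] 0.053 ((0.5501869916915894, 0.031677212566137314), (0.11739844083786011, 0.060417912900447845), 4.189143180847168)
case_b s 0.79 [390. 260.  34.  58.] [0.5
[... 3028 characters left out ...]
0086402893)
probe t 0.47 [206. 219.   5.  32.] [0.548 0.142 0.009] 0.016 ((0.5514241456985474, 0.1415083408355713), (0.009947866201400757, 0.1134561151266098), 89.76140594482422)
tweezers s 0.57 [259. 149.  13.  10.] [ 0.461 -0.142  0.005] 0.012 ((0.4640490710735321, -0.14181996881961823), (0.009998748078942299, 0.057926252484321594), 85.73634338378906)
chip_tube s 0.8 [326. 162.  98.  42.] [0.39  0.036 0.009] 0.017 ((0.38523370027542114, 0.031212829053401947), (0.025017639622092247, 0.2984055280685425), 5.155043601989746)
chip_tube t 0.62 [243. 273.  98.  18.] [0.385 0.04  0.009] 0.017 ((0.3858768045902252, 0.03265126049518585), (0.014440441504120827, 0.2959119379520416), 5.314476013183594)
```

```bash
python3 -c "
import cv2
a=cv2.imread('pics/s.png')[90:350,120:430]
cv2.imwrite('pics/s2.png',cv2.resize(a,(715,600)))
b=cv2.imread('pics/t.png')[80:300,120:400]
cv2.imwrite('pics/t2.png',cv2.resize(b,(763,600)))"
```

```text
(no output)
```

View pics/s2.png

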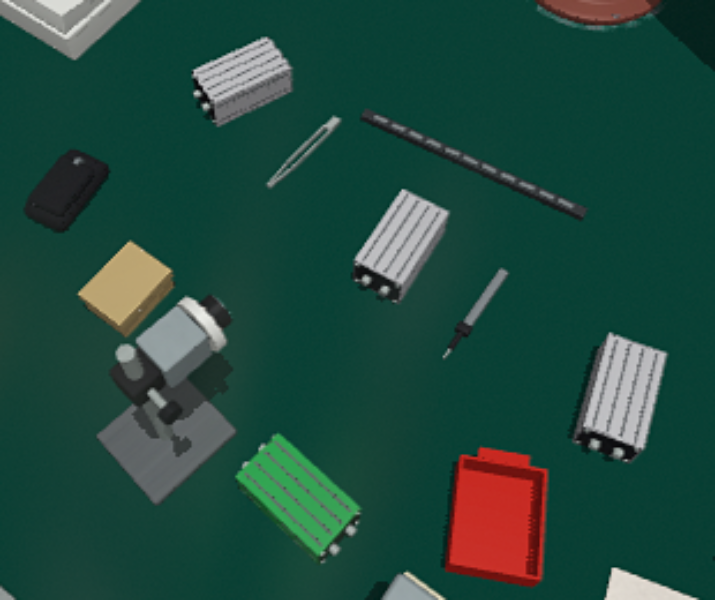

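View pics/t2.png

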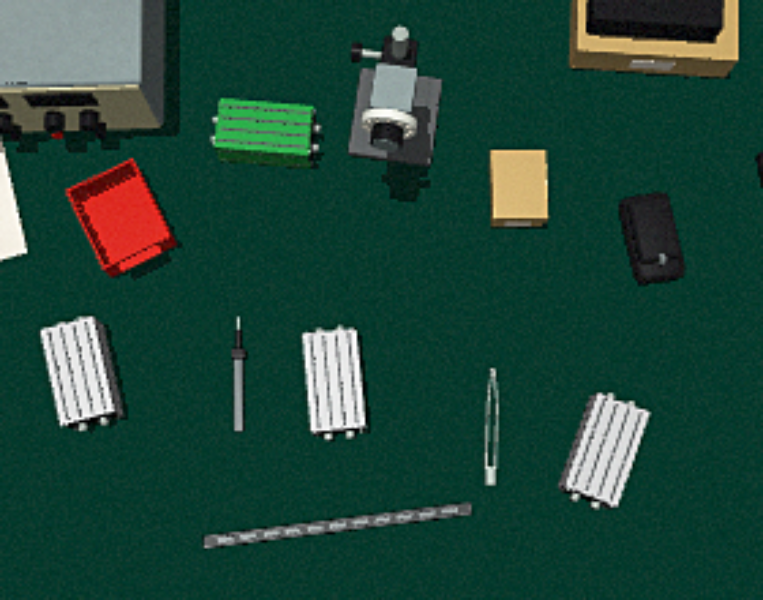

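Left to right in the scene crop: case_a (620,395), case_b (400,245) and case_c (243,80) are bare aluminium. The one at (298,495) has the same shape but is green, so it is the decoy. The camera's lens is at about (215,310) and looks towards the robot. The enlarged crops confirm all of this.

```bash
cat >> h.py <<'E'
def tops(frames,near=None):
    for f in frames:
        for r in regions_of("case_b",f):
            P=pts(f,r["pixels"]); P=P[(P[:,2]>0.042)&(P[:,2]<.058)]
            if len(P)<30: continue
            (c,(w,h),an)=cv2.minAreaRect(P[:,:2].astype(np.float32))
            if w<h: an-=90
            print("case",f["shot"],np.round(c,3),np.round((w,h),3),round(an,1),round(r["p"],2))
def plan(x,y,z,th):
    """translation with the tool down at its present heading, then turn about tool z to heading th (deg)"""
    from scipy.spatial.transform import Rotation as R
    s=state();q=s["tool_rot"];M=R.from_quat([q[1],q[2],q[3],q[0]]).as_matrix()
    d=M.T@(np.array([x,y,z])-s["tool_pos"]);h=np.degrees(np.arctan2(M[1,0],M[0,0]))
    t=np.radians((h-th+180)%360-180)
    print("pos",s["tool_pos"].round(4),"shift cm",(d*100).round(2),"heading",h.round(2),"turn z",t.round(3),"tilt",M[:,2].round(3))
E
python3 - <<'E'
from h import *
a=grab_frame("scene");b=grab_frame("top")
tops([a,b])
for f in(a,b):
    r=regions_of("camera_lens",f)[0];P=pts(f,r["pixels"])
    v,u=np.nonzero(r["pixels"]&(f["depth"]>0));col=f["color"][v,u].astype(int)
    hi=P[:,2]>0.125
    fx=np.array([-.983,.183]);fy=np.array([-.183,-.983])
    for nm,m in (("white",hi&(col.min(1)>170)),("black",hi&(col.max(1)<60)),("all",hi),("post",P[:,2]>.215),("foot",(P[:,2]<.02))):
        Q=P[m]
        if len(Q)<4: continue
        l=Q[:,:2]@fx;w=Q[:,:2]@fy
        print(f["shot"],nm,len(Q),Q.mean(0).round(3),"fwd",np.percentile(l,[2,50,98]).round(3),"lat",np.percentile(w,[2,50,98]).round(3),"z",np.percentile(Q[:,2],[2,98]).round(3),cv2.minAreaRect(Q[:,:2].astype(np.float32)))
plan(.562,.3145,.12,194)
E
```

```text
case 3 [0.843 0.106] [0.112 0.061] 83.4 0.95
case 3 [ 0.463 -0.265] [0.065 0.113] -24.9 0.92
case 3 [0.566 0.315] [0.112 0.061] 12.8 0.69
case 3 [0.547 0.031] [0.112 0.061] 4.0 0.61
case 4 [0.562 0.316] [0.111 0.061] 13.0 0.75
case 4 [0.84  0.107] [0.111 0.063] 82.1 0.73
case 4 [ 0.459 -0.263] [0.06  0.112] -23.1 0.69
case 4 [0.544 0.033] [0.112 0.06 ] 4.2 0.66
3 white 106 [ 0.797 -0.028  0.196] fwd [-0.792 -0.787 -0.782] lat [-0.137 -0.119 -0.093] z [0.182 0.203] ((0.8227567672729492, -0.0291428342461586), (0.07359979301691055, 0.04623878002166748), 5.434601306915283)
3 black 401 [ 0.853 -0.031  0.181] fwd [-0.877 -0.858 -0.766] lat [-0.161 -0.124 -0.098] z [0.162 0.189] ((0.8313075304031372, -0.023296460509300232), (0.0662723258137703, 0.11354701220989227), 78.97184753417969)
3 all 1399 [ 0.836 -0.033  0.187] fwd [-0.876 -0.829 -0.769] lat [-0.16  -0.121 -0.094] z [0.157 0.228] ((0.829692542552948, -0.029047153890132904), (0.06738235056400299, 0.11396340280771255), 86.66402435302734)
3 post 68 [ 0.868 -0.046  0.226] fwd [-0.869 -0.861 -0.854] lat [-0.119 -0.114 -0.105] z [0.216 0.2
[... 790 characters left out ...]
865 -0.807 -0.761] lat [-0.137 -0.112 -0.089] z [0.16  0.225] ((0.8240748643875122, -0.03360705077648163), (0.11659765243530273, 0.062486227601766586), 1.7911418676376343)
4 post 27 [ 0.861 -0.046  0.224] fwd [-0.861 -0.854 -0.85 ] lat [-0.119 -0.113 -0.105] z [0.216 0.229] ((0.861817479133606, -0.0463578924536705), (0.013639984652400017, 0.011421325616538525), 88.81784057617188)
4 foot 505 [ 0.857 -0.052  0.01 ] fwd [-0.911 -0.85  -0.804] lat [-0.16  -0.089 -0.064] z [0.002 0.016] ((0.8722118139266968, -0.047256045043468475), (0.10147305577993393, 0.1272912472486496), 79.3932113647461)
pos [0.1678 0.602  0.2313] shift cm [-45.7  -17.11  11.13] heading 164.43 turn z -0.516 tilt [-0. -0. -1.]
```

Request:
jog_arm(moves=[[[8.5,-3.06,-1.13,0.74,0,0,0],[8.5,-3.06,-1.13,0.74,0,0,0],[8.5,-3.06,-1.13,0.74,0,0,0],[8.5,-3.06,-1.13,0.74,0,0,0],[8.5,-3.06,-1.13,0.74,0,0,0],[8.5,-3.06,-1.13,0.74,0,0,0],[8.5,-3.06,-1.13,0.74,0,0,0],[8.5,-3.06,-1.13,0.74,0,0,0],[8.5,-3.06,-1.13,0.74,0,0,0],[8.5,-3.06,-1.13,0.74,0,0,0],[8.5,-3.06,-1.13,0.74,0,0,0],[8.5,-3.06,-1.13,0.74,0,0,0],[8.5,-3.06,-1.13,0.74,0,0,0],[8.5,-3.06,-1.13,0.74,0,0,0],[8.5,-3.06,-1.13,0.74,0,0,0],[8.5,0,0,0,0,0,-0.1],[8.5,0,0,0,0,0,-0.1],[8.5,0,0,0,0,0,-0.1],[8.5,0,0,0,0,0,-0.1],[8.5,0,0,0,0,0,-0.1]]])

```text
time: 2.87
tool_pos: [0.5646, 0.3154, 0.1202]
tool_rot: [-0.0, -0.116, 0.993, -0.0]
contact_force: [0.3, -0.7, -0.1]
gripper_width: 0.996
grasp_force: 0.0
```

```bash
python3 -c "
from h import *
plan(.564,.3155,.012,193);print(state()['contact_force'],state()['ft_torque'])"
```

```text
pos [0.5646 0.3154 0.1202] shift cm [ 0.06  0.03 10.82] heading -166.66 turn z 0.006 tilt [-0. -0. -1.]
[ 0.29276703 -0.72615846 -0.12804267] [ 5.05929910e-06 -2.54221546e-02 -2.32519324e-02]
```

Request:
jog_arm(moves=[[[8.5,0,0,2.5,0,0,0],[8.5,0,0,2.5,0,0,0],[8.5,0,0,2.5,0,0,0],[8.5,0,0,2.0,0,0,0],[8.5,0,0,1.3,0,0,0],[8.5,0,0,0,0,0,0],[0,0,0,0,0,0,0],[0,0,0,0,0,0,0],[0,0,0,0,0,0,0],[0,0,0,0,0,0,0],[0,0,0,0,0,0,0],[0,0,0,0,0,0,0]]])

```text
time: 3.87
tool_pos: [0.5661, 0.3164, 0.0147]
tool_rot: [0.002, -0.114, 0.993, 0.001]
contact_force: [0.3, 0.7, 6.3]
gripper_width: 0.69
grasp_force: 69.5
```

Request:
jog_arm(moves=[[[0,0,0,-1,0,0,0],[0,0,0,-2.5,0,0,0],[0,0,0,-2.5,0,0,0],[0,0,0,-2.5,0,0,0],[0,0,0,-2.5,0,0,0],[0,0,0,-2.5,0,0,0],[0,0,0,-1.5,0,0,0],[0,0,0,0,0,0,0],[0,0,0,0,0,0,0],[0,0,0,0,0,0,0],[0,0,0,0,0,0,0],[0,0,0,0,0,0,0]]])

```text
time: 4.87
tool_pos: [0.5632, 0.315, 0.1596]
tool_rot: [-0.002, -0.114, 0.993, -0.001]
contact_force: [-0.6, -0.2, -5.6]
gripper_width: 0.692
grasp_force: 68.7
```

```bash
python3 -c "
from h import *
s=state();print(s['contact_force'],s['ft_torque'],s['joint_pos'])"
```

```text
[-0.56887403 -0.24569023 -5.58396803] [ 0.0336157   0.01128325 -0.05498476] [ 3.94733963e-01  1.54154895e-01  1.62581555e+00 -3.79021685e-05
  1.36599404e+00 -1.40423164e+00]
```

Request:
jog_arm(moves=[[[0,0,0,0,0,0.1,0],[0,0,0,0,0,0.1,0],[0,0,0,0,0,0,0],[0,0,0,0,0,0,0],[0,0,0,0,0,0,0],[0,0,0,0,0,0,0],[0,0,0,0,0,0,0],[0,0,0,0,0,-0.06,0],[0,0,0,0,0,-0.06,0],[0,0,0,0,0,-0.06,0],[0,0,0,0,0,0,0],[0,0,0,0,0,0,0],[0,0,0,0,0,0,0],[0,0,0,0,0,0,0]]])

```text
time: 6.03
tool_pos: [0.5647, 0.3156, 0.1625]
tool_rot: [-0.01, -0.114, 0.993, -0.001]
contact_force: [-0.4, 0.5, -4.6]
gripper_width: 0.69
grasp_force: 68.5
```

```bash
python3 -c "
from h import *
s=state();print(s['contact_force'],s['ft_torque'],s['joint_pos'])"
```

```text
[-0.42805319  0.51952731 -4.56387131] [-0.00974275 -0.00471476  0.0296119 ] [ 0.39316415  0.16496915  1.6087319   0.00340154  1.38788386 -1.40637554]
```

Request:
jog_arm(moves=[[[0,0,0,0,0,-0.11,0],[0,0,0,0,0,-0.11,0],[0,0,0,0,0,0,0],[0,0,0,0,0,0,0],[0,0,0,0,0,0,0],[0,0,0,0,0,0,0],[0,0,0,0,0,0,0],[0,0,0,0,0,0.06,0],[0,0,0,0,0,0.06,0],[0,0,0,0,0,0.06,0],[0,0,0,0,0,0,0],[0,0,0,0,0,0,0],[0,0,0,0,0,0,0],[0,0,0,0,0,0,0]]])

```text
time: 7.2
tool_pos: [0.5642, 0.3155, 0.1621]
tool_rot: [0.01, -0.114, 0.993, 0.001]
contact_force: [-0.1, 0.3, -5.4]
gripper_width: 0.692
grasp_force: 68.5
```

```bash
python3 -c "
from h import *
s=state();print(s['contact_force'],s['ft_torque'],s['joint_pos'])"
```

```text
[-0.10845201  0.25225461 -5.4328809 ] [ 0.0192012  -0.0018118  -0.03554525] [ 0.3963664   0.13950305  1.63770453 -0.00350691  1.34436063 -1.4019294 ]
```

Request:
jog_arm(moves=[[[0,0,0,0,0,-0.09,0],[0,0,0,0,0,-0.09,0],[0,0,0,0,0,0,0],[0,0,0,0,0,0,0],[0,0,0,0,0,0,0],[0,0,0,0,0,0,0],[0,0,0,0,0,0,0],[0,0,0,0,0,0.12,0],[0,0,0,0,0,0.12,0],[0,0,0,0,0,0.12,0],[0,0,0,0,0,0.04,0]]])

```text
time: 8.12
tool_pos: [0.5673, 0.3157, 0.1624]
tool_rot: [-0.1, -0.113, 0.988, -0.011]
contact_force: [0.5, -0.1, -4.5]
gripper_width: 0.694
grasp_force: 68.5
```

Request:
jog_arm(moves=[[[0,0,0,0,0,0,0]]])

```text
time: 8.2
tool_pos: [0.567, 0.3157, 0.1615]
tool_rot: [-0.099, -0.113, 0.989, -0.011]
contact_force: [-0.5, -0.6, -4.9]
gripper_width: 0.693
grasp_force: 68.5
```

Request:
jog_arm(moves=[[[0,0,0,0,0,0,0]]])

```text
time: 8.28
tool_pos: [0.5655, 0.3157, 0.1618]
tool_rot: [-0.099, -0.113, 0.989, -0.011]
contact_force: [0.0, 0.5, -5.5]
gripper_width: 0.693
grasp_force: 68.5
```

Request:
jog_arm(moves=[[[0,0,0,0,0,0,0]]])

```text
time: 8.37
tool_pos: [0.5645, 0.3156, 0.1623]
tool_rot: [-0.099, -0.113, 0.989, -0.011]
contact_force: [-0.9, 0.8, -5.3]
gripper_width: 0.696
grasp_force: 68.5
```

Request:
jog_arm(moves=[[[0,0,0,0,0,0,0]]])

```text
time: 8.45
tool_pos: [0.5641, 0.3156, 0.1626]
tool_rot: [-0.099, -0.113, 0.989, -0.011]
contact_force: [0.1, 0.1, -5.2]
gripper_width: 0.694
grasp_force: 68.5
```

```bash
python3 -c "
from h import *
s=state();print(s['contact_force'],s['ft_torque'],s['joint_pos'])"
```

```text
[ 0.09184419  0.14757251 -5.18799461] [ 0.08469425 -0.25220901 -0.0412966 ] [ 0.38186504  0.2749315   1.49036196  0.03029183  1.57286622 -1.42037461]
```

Request:
jog_arm(moves=[[[0,0,0,0,0,-0.12,0],[0,0,0,0,0,-0.12,0],[0,0,0,0,0,-0.12,0],[0,0,0,0,0,-0.04,0]]])

```text
time: 8.78
tool_pos: [0.5612, 0.3151, 0.1618]
tool_rot: [0.1, -0.114, 0.988, 0.012]
contact_force: [0.2, 0.4, -5.5]
gripper_width: 0.693
grasp_force: 68.4
```

Request:
jog_arm(moves=[[[0,0,0,0,0,0,0]]])

```text
time: 8.87
tool_pos: [0.5611, 0.3151, 0.1617]
tool_rot: [0.098, -0.114, 0.989, 0.011]
contact_force: [-0.8, 0.7, -4.7]
gripper_width: 0.691
grasp_force: 68.5
```

Request:
jog_arm(moves=[[[0,0,0,0,0,0,0]]])

```text
time: 8.95
tool_pos: [0.5632, 0.3155, 0.1627]
tool_rot: [0.099, -0.114, 0.989, 0.011]
contact_force: [0.6, 1.3, -4.6]
gripper_width: 0.695
grasp_force: 68.5
```

Request:
jog_arm(moves=[[[0,0,0,0,0,0,0]]])

```text
time: 9.03
tool_pos: [0.5646, 0.3157, 0.1631]
tool_rot: [0.099, -0.113, 0.989, 0.011]
contact_force: [-0.2, -0.1, -4.8]
gripper_width: 0.692
grasp_force: 68.5
```

Request:
jog_arm(moves=[[[0,0,0,0,0,0,0]]])

```text
time: 9.12
tool_pos: [0.5652, 0.3157, 0.163]
tool_rot: [0.099, -0.113, 0.989, 0.011]
contact_force: [1.1, -0.1, -6.2]
gripper_width: 0.696
grasp_force: 68.5
```

```bash
python3 -c "
from h import *
s=state();print(s['contact_force'],s['ft_torque'],s['joint_pos'])"
```

```text
[ 1.1405669  -0.07131856 -6.2042151 ] [-0.05879296  0.17325582  0.02653545] [ 0.41011732  0.03619832  1.75589476 -0.03925572  1.15263623 -1.37622109]
```

Request:
jog_arm(moves=[[[0,0,0,0,0,0.1,0],[0,0,0,0,0,0.1,0],[0,0,0,2.5,0,0,0],[0,0,0,2.5,0,0,0],[0,0,0,2.5,0,0,0],[0,0,0,2.5,0,0,0],[0,0,0,2.5,0,0,0],[0,0,0,1.2,0,0,0],[0,0,0,0.5,0,0,0],[0,0,0,0.4,0,0,0],[0,0,0,0,0,0,0],[0,0,0,0,0,0,0]]])

```text
time: 10.12
tool_pos: [0.5659, 0.3161, 0.0181]
tool_rot: [0.001, -0.114, 0.994, 0.0]
contact_force: [1.0, 0.1, -4.5]
gripper_width: 0.692
grasp_force: 68.3
```

Request:
jog_arm(moves=[[[0,0,0,0.2,0,0,0],[0,0,0,0.2,0,0,0],[0,0,0,0,0,0,0],[0,0,0,0,0,0,0],[8.5,0,0,0,0,0,0],[8.5,0,0,0,0,0,0],[8.5,0,0,0,0,0,0],[8.5,0,0,0,0,0,0],[8.5,0,0,0,0,0,0],[8.5,0,0,0,0,0,0]]])

```text
time: 10.95
tool_pos: [0.5643, 0.3155, 0.0121]
tool_rot: [-0.0, -0.114, 0.993, -0.0]
contact_force: [-0.2, -0.8, -0.1]
gripper_width: 0.994
grasp_force: 0.0
```

Request:
jog_arm(moves=[[[8.5,0,0,-1.5,0,0,0],[8.5,0,0,-2.5,0,0,0],[8.5,0,0,-2.5,0,0,0],[8.5,0,0,-2.5,0,0,0],[8.5,0,0,-1.5,0,0,0],[8.5,0,0,0,0,0,0]]])

```text
time: 11.45
tool_pos: [0.5673, 0.3168, 0.1234]
tool_rot: [0.004, -0.114, 0.993, 0.001]
contact_force: [0.5, -0.5, 1.3]
gripper_width: 0.993
grasp_force: 0.0
```

Run:
```python
from h import *
a=grab_frame("scene"); tops([a]); plan(.5455,.032,.12,184)
```

```text
case 5 [ 0.462 -0.265] [0.065 0.113] -25.5 0.93
case 5 [0.843 0.106] [0.112 0.06 ] 83.6 0.83
case 5 [0.546 0.031] [0.112 0.06 ] 4.3 0.75
pos [0.5646 0.3156 0.1179] shift cm [  8.28 -27.19  -0.23] heading -166.92 turn z 0.158 tilt [ 0.001  0.    -1.   ]
```

Request:
jog_arm(moves=[[[8.5,0.83,-2.72,0,0,0,0],[8.5,0.83,-2.72,0,0,0,0],[8.5,0.83,-2.72,0,0,0,0],[8.5,0.83,-2.72,0,0,0,0],[8.5,0.83,-2.72,0,0,0,0],[8.5,0.83,-2.72,0,0,0,0],[8.5,0.83,-2.72,0,0,0,0],[8.5,0.83,-2.72,0,0,0,0],[8.5,0.83,-2.72,0,0,0,0],[8.5,0.83,-2.72,0,0,0,0],[8.5,0,0,0,0,0,0.079],[8.5,0,0,0,0,0,0.079],[8.5,0,0,0,0,0,0],[8.5,0,0,0,0,0,0]]])

```text
time: 12.72
tool_pos: [0.5438, 0.0318, 0.1153]
tool_rot: [-0.002, -0.036, 0.999, 0.0]
contact_force: [-0.2, 0.5, -0.2]
gripper_width: 0.994
grasp_force: 0.0
```

Run:
```python
from h import *
a=grab_frame("scene"); tops([a]); plan(.5455,.032,.012,184)
```

```text
case 6 [0.547 0.031] [0.113 0.061] 3.5 0.98
case 6 [0.843 0.105] [0.114 0.061] 83.4 0.94
case 6 [0.566 0.313] [0.113 0.06 ] 13.0 0.74
case 6 [ 0.461 -0.264] [0.064 0.112] -23.0 0.63
pos [0.5444 0.0321 0.1161] shift cm [-0.13 -0.02 10.41] heading -175.87 turn z 0.002 tilt [-0.002  0.    -1.   ]
```

Request:
jog_arm(moves=[[[8.5,0,0,2.5,0,0,0],[8.5,0,0,2.5,0,0,0],[8.5,0,0,2.5,0,0,0],[8.5,0,0,1.7,0,0,0],[8.5,0,0,1.0,0,0,0],[8.5,0,0,0,0,0,0],[0,0,0,0,0,0,0],[0,0,0,0,0,0,0],[0,0,0,0,0,0,0],[0,0,0,0,0,0,0],[0,0,0,0,0,0,0],[0,0,0,0,0,0,0]]])

```text
time: 13.82
tool_pos: [0.5468, 0.0317, 0.0173]
tool_rot: [0.002, -0.035, 0.999, -0.0]
contact_force: [0.5, 0.2, 6.3]
gripper_width: 0.686
grasp_force: 67.9
```

Request:
jog_arm(moves=[[[0,0,0,-1,0,0,0],[0,0,0,-2.5,0,0,0],[0,0,0,-2.5,0,0,0],[0,0,0,-2.5,0,0,0],[0,0,0,-2.5,0,0,0],[0,0,0,-2.5,0,0,0],[0,0,0,-1.5,0,0,0],[0,0,0,0,0,-0.1,0],[0,0,0,0,0,-0.1,0],[0,0,0,0,0,0,0],[0,0,0,0,0,0,0],[0,0,0,0,0,0,0],[0,0,0,0,0,0,0],[0,0,0,0,0,0,0],[0,0,0,0,0,0.09,0],[0,0,0,0,0,0.09,0],[0,0,0,0,0,0,0],[0,0,0,0,0,0,0],[0,0,0,0,0,0,0],[0,0,0,0,0,0,0]]])

```text
time: 15.48
tool_pos: [0.5447, 0.0318, 0.1651]
tool_rot: [0.01, -0.035, 0.999, 0.0]
contact_force: [-1.0, 0.3, -2.3]
gripper_width: 0.694
grasp_force: 67.1
```

```bash
python3 -c "
from h import *
s=state();print(s['contact_force'],s['ft_torque'],s['joint_pos'])"
```

```text
[-1.01161667  0.34557011 -2.29601026] [ 0.01298861 -0.01012822  0.01789228] [-0.0796254  -0.10073074  1.87627495  0.00320764  1.34583673 -1.72133469]
```

Request:
jog_arm(moves=[[[0,0,0,0,0,-0.09,0],[0,0,0,0,0,-0.09,0],[0,0,0,0,0,0,0],[0,0,0,0,0,0,0],[0,0,0,0,0,0.12,0],[0,0,0,0,0,0.12,0],[0,0,0,0,0,0.12,0],[0,0,0,0,0,0.04,0]]])

```text
time: 16.15
tool_pos: [0.5477, 0.0316, 0.1661]
tool_rot: [-0.101, -0.035, 0.994, -0.004]
contact_force: [0.3, -0.1, -1.8]
gripper_width: 0.689
grasp_force: 67.1
```

Request:
jog_arm(moves=[[[0,0,0,0,0,0,0]]])

```text
time: 16.23
tool_pos: [0.5474, 0.0317, 0.1652]
tool_rot: [-0.1, -0.035, 0.994, -0.004]
contact_force: [-0.0, -0.3, -1.6]
gripper_width: 0.691
grasp_force: 67.1
```

Request:
jog_arm(moves=[[[0,0,0,0,0,0,0]]])

```text
time: 16.32
tool_pos: [0.5461, 0.0318, 0.1652]
tool_rot: [-0.1, -0.035, 0.994, -0.004]
contact_force: [0.9, -0.6, -2.5]
gripper_width: 0.693
grasp_force: 67.1
```

Request:
jog_arm(moves=[[[0,0,0,0,0,0,0]]])

```text
time: 16.4
tool_pos: [0.5452, 0.0318, 0.1655]
tool_rot: [-0.099, -0.035, 0.994, -0.004]
contact_force: [-0.6, -0.3, -2.6]
gripper_width: 0.691
grasp_force: 67.1
```

Request:
jog_arm(moves=[[[0,0,0,0,0,0,0]]])

```text
time: 16.48
tool_pos: [0.5448, 0.0318, 0.1656]
tool_rot: [-0.099, -0.035, 0.994, -0.004]
contact_force: [-0.6, 0.5, -1.8]
gripper_width: 0.69
grasp_force: 67.1
```

Request:
jog_arm(moves=[[[0,0,0,0,0,-0.12,0],[0,0,0,0,0,-0.12,0],[0,0,0,0,0,-0.12,0],[0,0,0,0,0,-0.04,0]]])

```text
time: 16.82
tool_pos: [0.5426, 0.032, 0.1647]
tool_rot: [0.101, -0.035, 0.994, 0.004]
contact_force: [-0.7, -0.1, -1.9]
gripper_width: 0.691
grasp_force: 67.1
```

Request:
jog_arm(moves=[[[0,0,0,0,0,0,0]]])

```text
time: 16.9
tool_pos: [0.5425, 0.0319, 0.1648]
tool_rot: [0.1, -0.035, 0.994, 0.003]
contact_force: [-0.4, -0.4, -1.7]
gripper_width: 0.688
grasp_force: 67.1
```

Request:
jog_arm(moves=[[[0,0,0,0,0,0,0]]])

```text
time: 16.98
tool_pos: [0.5443, 0.0318, 0.1657]
tool_rot: [0.1, -0.035, 0.994, 0.003]
contact_force: [1.4, 0.4, -2.2]
gripper_width: 0.692
grasp_force: 67.1
```

Request:
jog_arm(moves=[[[0,0,0,0,0,0,0]]])

```text
time: 17.07
tool_pos: [0.5454, 0.0317, 0.1661]
tool_rot: [0.1, -0.035, 0.994, 0.003]
contact_force: [-0.3, -0.2, -1.5]
gripper_width: 0.692
grasp_force: 67.1
```

Request:
jog_arm(moves=[[[0,0,0,0,0,0.12,0],[0,0,0,0,0,0.12,0],[0,0,0,0,0,0.12,0],[0,0,0,0,0,0.04,0],[0,0,0,0,0,0,0],[0,0,0,0,0,0,0],[0,0,0,0,0,0,0],[0,0,0,0,0,0,0],[0,0,0,0,0,0,0],[0,0,0,0,0,-0.09,0],[0,0,0,0,0,-0.09,0],[0,0,0,0,0,0,0],[0,0,0,0,0,0,0],[0,0,0,0,0,0,0],[0,0,0,0,0,0,0]]])

```text
time: 18.32
tool_pos: [0.5457, 0.0318, 0.1658]
tool_rot: [-0.01, -0.035, 0.999, -0.0]
contact_force: [0.4, 1.2, -1.2]
gripper_width: 0.691
grasp_force: 67.2
```

```bash
python3 -c "
from h import *
s=state();print(s['contact_force'],s['ft_torque'],s['joint_pos'])"
```

```text
[ 0.41226393  1.17337391 -1.20180768] [ 0.01933982 -0.03788738  0.00573146] [-0.07647552 -0.0712923   1.84754216 -0.00310987  1.38517702 -1.71686105]
```

Request:
jog_arm(moves=[[[0,0,0,0,0,-0.02,0],[0,0,0,2.5,0,0,0],[0,0,0,2.5,0,0,0],[0,0,0,2.5,0,0,0],[0,0,0,2.5,0,0,0],[0,0,0,2.5,0,0,0],[0,0,0,1.2,0,0,0],[0,0,0,0.5,0,0,0],[0,0,0,0.4,0,0,0],[0,0,0,0.3,0,0,0],[0,0,0,0,0,0,0],[0,0,0,0,0,0,0]]])

```text
time: 19.32
tool_pos: [0.5464, 0.0317, 0.0178]
tool_rot: [0.001, -0.035, 0.999, -0.0]
contact_force: [-0.4, -0.4, -2.3]
gripper_width: 0.694
grasp_force: 67.2
```

Request:
jog_arm(moves=[[[0,0,0,0.2,0,0,0],[0,0,0,0.1,0,0,0],[0,0,0,0,0,0,0],[0,0,0,0,0,0,0],[8.5,0,0,0,0,0,0],[8.5,0,0,0,0,0,0],[8.5,0,0,0,0,0,0],[8.5,0,0,0,0,0,0],[8.5,0,0,0,0,0,0],[8.5,0,0,0,0,0,0]]])

```text
time: 20.15
tool_pos: [0.545, 0.0318, 0.0131]
tool_rot: [-0.0, -0.035, 0.999, 0.0]
contact_force: [0.2, 0.6, -0.6]
gripper_width: 0.997
grasp_force: 0.0
```

Request:
jog_arm(moves=[[[8.5,0,0,-1.5,0,0,0],[8.5,0,0,-2.5,0,0,0],[8.5,0,0,-2.5,0,0,0],[8.5,0,0,-2.5,0,0,0],[8.5,0,0,-1.5,0,0,0],[8.5,0,0,0,0,0,0],[8.5,0,0,0,0,0,0]]])

```text
time: 20.73
tool_pos: [0.5456, 0.0318, 0.1189]
tool_rot: [0.001, -0.035, 0.999, -0.0]
contact_force: [-0.9, -0.7, -0.3]
gripper_width: 0.996
grasp_force: 0.0
```

Run:
```python
from h import *
plan(.460,-.264,.12,156.3)
```

```text
pos [0.5456 0.0318 0.1189] shift cm [ 10.62 -28.9   -0.12] heading -175.98 turn z 0.484 tilt [ 0.002 -0.    -1.   ]
```

Request:
jog_arm(moves=[[[8.5,1.06,-2.89,0,0,0,0],[8.5,1.06,-2.89,0,0,0,0],[8.5,1.06,-2.89,0,0,0,0],[8.5,1.06,-2.89,0,0,0,0],[8.5,1.06,-2.89,0,0,0,0],[8.5,1.06,-2.89,0,0,0,0],[8.5,1.06,-2.89,0,0,0,0],[8.5,1.06,-2.89,0,0,0,0],[8.5,1.06,-2.89,0,0,0,0],[8.5,1.06,-2.89,0,0,0,0],[8.5,0,0,0,0,0,0.121],[8.5,0,0,0,0,0,0.121],[8.5,0,0,0,0,0,0.121],[8.5,0,0,0,0,0,0.121],[8.5,0,0,0,0,0,0],[8.5,0,0,0,0,0,0]]])

```text
time: 22.07
tool_pos: [0.4587, -0.2632, 0.1162]
tool_rot: [-0.002, 0.204, 0.979, 0.001]
contact_force: [0.3, 0.4, 0.1]
gripper_width: 0.997
grasp_force: 0.0
```

Run:
```python
from h import *
a=grab_frame("scene"); tops([a]); b=grab_frame("top"); tops([b]); plan(.460,-.264,.012,156.3)
```

```text
case 7 [0.843 0.105] [0.114 0.061] 83.3 0.95
case 7 [0.547 0.029] [0.112 0.06 ] 4.0 0.85
case 7 [0.567 0.314] [0.112 0.061] 12.7 0.84
case 7 [ 0.463 -0.265] [0.064 0.111] -24.4 0.64
case 8 [0.84  0.108] [0.111 0.063] 83.6 0.89
case 8 [0.562 0.315] [0.111 0.061] 13.2 0.85
case 8 [0.544 0.031] [0.111 0.06 ] 4.1 0.68
case 8 [ 0.46  -0.263] [0.06 0.11] -23.2 0.66
pos [ 0.4594 -0.2637  0.1177] shift cm [-7.000e-02 -1.000e-02  1.057e+01] heading 156.38 turn z 0.001 tilt [-0.001  0.001 -1.   ]
```

Request:
jog_arm(moves=[[[8.5,0,0,2.5,0,0,0],[8.5,0,0,2.5,0,0,0],[8.5,0,0,2.5,0,0,0],[8.5,0,0,1.8,0,0,0],[8.5,0,0,1.2,0,0,0],[8.5,0,0,0,0,0,0],[0,0,0,0,0,0,0],[0,0,0,0,0,0,0],[0,0,0,0,0,0,0],[0,0,0,0,0,0,0],[0,0,0,0,0,0,0],[0,0,0,0,0,0,0]]])

```text
time: 23.27
tool_pos: [0.461, -0.2649, 0.0153]
tool_rot: [0.002, 0.205, 0.979, -0.001]
contact_force: [0.9, 0.1, 5.9]
gripper_width: 0.691
grasp_force: 68.5
```

Request:
jog_arm(moves=[[[0,0,0,-1,0,0,0],[0,0,0,-2.5,0,0,0],[0,0,0,-2.5,0,0,0],[0,0,0,-2.5,0,0,0],[0,0,0,-2.5,0,0,0],[0,0,0,-2.5,0,0,0],[0,0,0,-1.5,0,0,0],[0,0,0,0,0,-0.1,0],[0,0,0,0,0,-0.1,0],[0,0,0,0,0,0,0],[0,0,0,0,0,0,0],[0,0,0,0,0,0,0],[0,0,0,0,0,0,0],[0,0,0,0,0,0,0],[0,0,0,0,0,0.09,0],[0,0,0,0,0,0.09,0],[0,0,0,0,0,0,0],[0,0,0,0,0,0,0],[0,0,0,0,0,0,0],[0,0,0,0,0,0,0]]])

```text
time: 24.93
tool_pos: [0.4594, -0.2637, 0.1631]
tool_rot: [0.01, 0.205, 0.979, -0.002]
contact_force: [0.7, 0.0, -5.0]
gripper_width: 0.689
grasp_force: 67.5
```

```bash
python3 -c "
from h import *
s=state();print(s['contact_force'],s['ft_torque'],s['joint_pos'])"
```

```text
[ 0.72688488  0.03132886 -4.95416964] [ 0.01084442 -0.00230682 -0.06012925] [-0.66441857 -0.13878958  1.91440332  0.00533907  1.34613614 -1.82256141]
```

Request:
jog_arm(moves=[[[0,0,0,0,0,-0.09,0],[0,0,0,0,0,-0.09,0],[0,0,0,0,0,0,0],[0,0,0,0,0,0,0],[0,0,0,0,0,0.12,0],[0,0,0,0,0,0.12,0],[0,0,0,0,0,0.12,0],[0,0,0,0,0,0.04,0]]])

```text
time: 25.6
tool_pos: [0.462, -0.2654, 0.1641]
tool_rot: [-0.099, 0.204, 0.974, 0.02]
contact_force: [-0.7, -0.0, -4.8]
gripper_width: 0.694
grasp_force: 67.5
```

Request:
jog_arm(moves=[[[0,0,0,0,0,0,0]]])

```text
time: 25.68
tool_pos: [0.4618, -0.2651, 0.1633]
tool_rot: [-0.098, 0.204, 0.974, 0.02]
contact_force: [-0.3, -0.2, -4.7]
gripper_width: 0.691
grasp_force: 67.5
```

Request:
jog_arm(moves=[[[0,0,0,0,0,0,0]]])

```text
time: 25.77
tool_pos: [0.4606, -0.2644, 0.1633]
tool_rot: [-0.097, 0.204, 0.974, 0.02]
contact_force: [-0.8, -0.2, -5.5]
gripper_width: 0.69
grasp_force: 67.5
```

Request:
jog_arm(moves=[[[0,0,0,0,0,0,0]]])

```text
time: 25.85
tool_pos: [0.4599, -0.264, 0.1634]
tool_rot: [-0.097, 0.204, 0.974, 0.02]
contact_force: [-0.5, 1.3, -2.9]
gripper_width: 0.694
grasp_force: 68.0
```

Request:
jog_arm(moves=[[[0,0,0,0,0,0,0]]])

```text
time: 25.93
tool_pos: [0.4594, -0.2638, 0.1636]
tool_rot: [-0.097, 0.205, 0.974, 0.02]
contact_force: [-0.0, 0.9, -5.4]
gripper_width: 0.695
grasp_force: 67.9
```

Request:
jog_arm(moves=[[[0,0,0,0,0,-0.12,0],[0,0,0,0,0,-0.12,0],[0,0,0,0,0,-0.12,0],[0,0,0,0,0,-0.04,0]]])

```text
time: 26.27
tool_pos: [0.4573, -0.2625, 0.1625]
tool_rot: [0.099, 0.205, 0.974, -0.021]
contact_force: [0.3, 0.9, -5.3]
gripper_width: 0.694
grasp_force: 67.7
```

Request:
jog_arm(moves=[[[0,0,0,0,0,0,0]]])

```text
time: 26.35
tool_pos: [0.4572, -0.2625, 0.1626]
tool_rot: [0.097, 0.205, 0.974, -0.02]
contact_force: [-0.9, 0.4, -5.8]
gripper_width: 0.694
grasp_force: 67.9
```

Request:
jog_arm(moves=[[[0,0,0,0,0,0,0]]])

```text
time: 26.43
tool_pos: [0.4587, -0.2635, 0.1636]
tool_rot: [0.097, 0.205, 0.974, -0.021]
contact_force: [-0.9, 1.1, -4.2]
gripper_width: 0.693
grasp_force: 67.9
```

Request:
jog_arm(moves=[[[0,0,0,0,0,0,0]]])

```text
time: 26.52
tool_pos: [0.4598, -0.2641, 0.164]
tool_rot: [0.098, 0.204, 0.974, -0.021]
contact_force: [0.7, 0.1, -5.1]
gripper_width: 0.689
grasp_force: 67.9
```

Request:
jog_arm(moves=[[[0,0,0,0,0,0,0],[0,0,0,0,0,0,0],[0,0,0,0,0,0.12,0],[0,0,0,0,0,0.12,0],[0,0,0,0,0,0.12,0],[0,0,0,0,0,0.04,0],[0,0,0,0,0,0,0],[0,0,0,0,0,0,0],[0,0,0,0,0,0,0],[0,0,0,0,0,0,0],[0,0,0,0,0,0,0],[0,0,0,0,0,-0.09,0],[0,0,0,0,0,-0.09,0],[0,0,0,0,0,0,0],[0,0,0,0,0,0,0],[0,0,0,0,0,0,0],[0,0,0,0,0,0,0]]])

```text
time: 27.93
tool_pos: [0.46, -0.2642, 0.1638]
tool_rot: [-0.01, 0.205, 0.979, 0.002]
contact_force: [0.2, -0.7, -4.3]
gripper_width: 0.689
grasp_force: 68.2
```

```bash
python3 -c "
from h import *
s=state();print(s['contact_force'],s['ft_torque'],s['joint_pos'])"
```

```text
[ 0.1761064  -0.68879376 -4.3254837 ] [-0.00469435 -0.00556079 -0.00700837] [-0.65895347 -0.10899179  1.88621237 -0.0051707   1.38387712 -1.81495825]
```

Add to h.py:
```python
def samp(n,th):
    t=np.radians(th);ux=np.array([np.cos(t),np.sin(t),0]);uy=np.array([np.sin(t),-np.cos(t),0]);o=[]
    for i in range(n):
        s=state();o.append([s["time"],ux@s["contact_force"],s["contact_force"][2],uy@s["ft_torque"],s["grasp_force"],ux@s["tool_pos"]]);grab_frame("wrist")
    o=np.array(o);print(o.round(3));print("mean",o[n//2:].mean(0).round(3))
```

```text
(no output)
```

Request:
jog_arm(moves=[[[0,0,0,0,0,-0.11,0],[0,0,0,0,0,-0.11,0],[0,0,0,0,0,0,0],[0,0,0,0,0,0,0],[0,0,0,0,0,0,0],[0,0,0,0,0,0,0],[0,0,0,0,0,0,0],[0,0,0,0,0,0.12,0],[0,0,0,0,0,0.12,0],[0,0,0,0,0,0.12,0],[0,0,0,0,0,0.04,0]]])

```text
time: 28.85
tool_pos: [0.4622, -0.2654, 0.1637]
tool_rot: [-0.099, 0.204, 0.974, 0.02]
contact_force: [-0.2, 0.1, -5.0]
gripper_width: 0.691
grasp_force: 68.2
```

```bash
python3 -c "
from h import *
samp(16,156.4)"
```

```text
[[ 2.8850e+01  2.3300e-01 -5.0300e+00 -2.3100e-01  6.8234e+01 -5.3000e-01]
 [ 2.8900e+01  1.1500e+00 -4.3950e+00 -1.7300e-01  6.8229e+01 -5.3000e-01]
 [ 2.8950e+01  4.9500e-01 -4.9460e+00 -2.3800e-01  6.8230e+01 -5.2900e-01]
 [ 2.9000e+01 -3.6600e-01 -5.4760e+00 -1.4700e-01  6.8229e+01 -5.2800e-01]
 [ 2.9050e+01 -4.8800e-01 -4.2670e+00 -1.7800e-01  6.8229e+01 -5.2800e-01]
 [ 2.9100e+01  2.2320e+00 -2.6330e+00  5.0000e-02  6.8581e+01 -5.2700e-01]
 [ 2.9150e+01 -6.5000e-01 -4.4080e+00 -1.5600e-01  6.8416e+01 -5.2700e-01]
 [ 2.9200e+01 -1.6900e-01 -5.0120e+00 -1.8700e-01  6.8419e+01 -5.2700e-01]
 [ 2.9250e+01 -2.6600e-01 -3.4190e+00 -2.0400e-01  6.8419e+01 -5.2600e-01]
 [ 2.9300e+01  2.3600e-01 -4.9260e+00 -2.4700e-01  6.8419e+01 -5.2600e-01]
 [ 2.9350e+01 -5.4900e-01 -3.9200e+00 -1.6100e-01  6.8419e+01 -5.2600e-01]
 [ 2.9400e+01  4.5100e-01 -4.3420e+00 -1.8200e-01  6.8419e+01 -5.2700e-01]
 [ 2.9450e+01  1.1080e+00 -4.7840e+00 -1.9100e-01  6.8419e+01 -5.2700e-01]
 [ 2.9500e+01 -1.0450e+00 -3.9260e+00 -2.2000e-01  6.8420e+01 -5.2700e-01]
 [ 2.9550e+01 -3.9900e-01 -4.0810e+00 -1.8800e-01  6.8419e+01 -5.2700e-01]
 [ 2.9600e+01  3.7300e-01 -4.2680e+00 -1.9500e-01  6.8419e+01 -5.2700e-01]]
mean [ 2.9425e+01 -1.1000e-02 -4.2080e+00 -1.9900e-01  6.8419e+01 -5.2700e-01]
```

Request:
jog_arm(moves=[[[0,0,0,0,0,-0.12,0],[0,0,0,0,0,-0.12,0],[0,0,0,0,0,-0.12,0],[0,0,0,0,0,-0.04,0]]])

```text
time: 29.98
tool_pos: [0.4578, -0.2627, 0.1622]
tool_rot: [0.098, 0.204, 0.974, -0.021]
contact_force: [-0.6, -0.5, -4.4]
gripper_width: 0.692
grasp_force: 68.3
```

```bash
python3 -c "
from h import *
samp(16,156.4)"
```

```text
[[ 2.9983e+01  3.2100e-01 -4.3610e+00  3.3100e-01  6.8276e+01 -5.2500e-01]
 [ 3.0033e+01 -5.3500e-01 -5.4810e+00  1.8400e-01  6.8399e+01 -5.2400e-01]
 [ 3.0083e+01 -4.8700e-01 -5.1660e+00  2.3900e-01  6.8387e+01 -5.2500e-01]
 [ 3.0133e+01 -9.7000e-02 -4.7080e+00  2.0200e-01  6.8383e+01 -5.2600e-01]
 [ 3.0183e+01 -6.9800e-01 -4.8850e+00  2.2800e-01  6.8383e+01 -5.2700e-01]
 [ 3.0233e+01 -6.4000e-02 -4.4560e+00  1.2500e-01  6.8384e+01 -5.2700e-01]
 [ 3.0283e+01  6.1900e-01 -4.4940e+00  3.0300e-01  6.8486e+01 -5.2700e-01]
 [ 3.0333e+01 -2.5100e-01 -4.2540e+00  1.5200e-01  6.8475e+01 -5.2800e-01]
 [ 3.0383e+01 -6.9800e-01 -5.1430e+00  1.9200e-01  6.8475e+01 -5.2800e-01]
 [ 3.0433e+01  6.7400e-01 -4.2800e+00  1.6100e-01  6.8475e+01 -5.2700e-01]
 [ 3.0483e+01 -3.1800e-01 -4.7110e+00  1.3400e-01  6.8476e+01 -5.2700e-01]
 [ 3.0533e+01 -1.0060e+00 -4.4640e+00  1.7900e-01  6.8476e+01 -5.2700e-01]
 [ 3.0583e+01 -6.2000e-02 -4.4110e+00  2.0400e-01  6.8476e+01 -5.2700e-01]
 [ 3.0633e+01 -8.6200e-01 -4.0560e+00  1.7600e-01  6.8476e+01 -5.2700e-01]
 [ 3.0683e+01  1.6000e-02 -4.5200e+00  2.3600e-01  6.8476e+01 -5.2700e-01]
 [ 3.0733e+01  5.7000e-01 -4.6850e+00  2.0800e-01  6.8476e+01 -5.2700e-01]]
mean [30.558 -0.211 -4.534  0.186 68.476 -0.527]
```

The held case_c knocks: at 29.10 s there is a 2.2 N lengthwise pulse and a 2 N vertical one. The grip force also steps about 0.25 s after each swing. Cases a and b showed nothing like this, and b is too light to be the faulty one.

Request:
jog_arm(moves=[[[0,0,0,0,0,0.1,0],[0,0,0,0,0,0.1,0],[0,0,0,0,0,0,0],[0,0,0,0,0,0,0],[0,0,0,0,0,0,0],[0,0,0,0,0,0,0]]])

```text
time: 31.28
tool_pos: [0.4592, -0.2636, 0.1632]
tool_rot: [0.001, 0.205, 0.979, -0.0]
contact_force: [0.1, -0.5, -5.4]
gripper_width: 0.693
grasp_force: 68.4
```

```bash
python3 -c "
from h import *
plan(.570,.009,.161,169.5)"
```

```text
pos [ 0.4592 -0.2636  0.1632] shift cm [ 0.82 29.41  0.23] heading 156.29 turn z -0.231 tilt [ 0.001 -0.    -1.   ]
```

Request:
jog_arm(moves=[[[0,0.05,1.0,0,0,0,0],[0,0.05,1.9,0,0,0,0],[0,0.05,1.9,0,0,0,0],[0,0.05,1.9,0,0,0,0],[0,0.05,1.9,0,0,0,0],[0,0.05,1.9,0,0,0,0],[0,0.05,1.9,0,0,0,0],[0,0.05,1.9,0,0,0,0],[0,0.05,1.9,0,0,0,0],[0,0.05,1.9,0,0,0,0],[0,0.05,1.9,0,0,0,0],[0,0.05,1.9,0,0,0,0],[0,0.05,1.9,0,0,0,0],[0,0.05,1.9,0,0,0,0],[0,0.05,1.9,0,0,0,0],[0,0.05,1.3,0.2,0,0,0],[0,0,0.5,0,0,0,0],[0,0,0,0,0,0,-0.077],[0,0,0,0,0,0,-0.077],[0,0,0,0,0,0,-0.077]]])

```text
time: 32.95
tool_pos: [0.5701, 0.0084, 0.1611]
tool_rot: [-0.0, 0.089, 0.996, -0.0]
contact_force: [0.1, -0.5, -4.2]
gripper_width: 0.697
grasp_force: 68.5
```

Request:
jog_arm(moves=[[[0,0,0,0,0,0,0],[0,0,0,0,0,0,0],[0,0,0,0,0,0,0],[0,0,0,0,0,0,0],[0,0,0,0,0,0,0],[0,0,0,0,0,0,0],[0,0,0,0,0,0,0],[0,0,0,0,0,0,0]]])

```text
time: 33.62
tool_pos: [0.5705, 0.0085, 0.1613]
tool_rot: [-0.0, 0.091, 0.996, -0.0]
contact_force: [-0.7, 0.5, -4.4]
gripper_width: 0.692
grasp_force: 68.5
```

Run:
```python
from h import *
plan(.570,.009,.161,169.5)
a=grab_frame("scene");b=grab_frame("top");tops([a,b])
cv2.imwrite("pics/e.png",np.hstack([cv2.resize(a["color"][140:340,150:350],(400,400)),cv2.resize(b["color"][90:270,150:330],(400,400))]))
```

```text
pos [0.5705 0.0085 0.1613] shift cm [0.06 0.04 0.03] heading 169.52 turn z 0.0 tilt [-0. -0. -1.]
case 41 [0.843 0.106] [0.112 0.06 ] 83.2 0.93
case 41 [0.547 0.03 ] [0.112 0.061] 4.0 0.88
case 41 [0.566 0.313] [0.112 0.06 ] 13.0 0.72
case 42 [0.84  0.108] [0.111 0.063] 83.6 0.79
case 42 [0.562 0.315] [0.111 0.061] 13.2 0.67
case 42 [0.558 0.057] [0.012 0.055] -1.0 0.43
```

View pics/e.png

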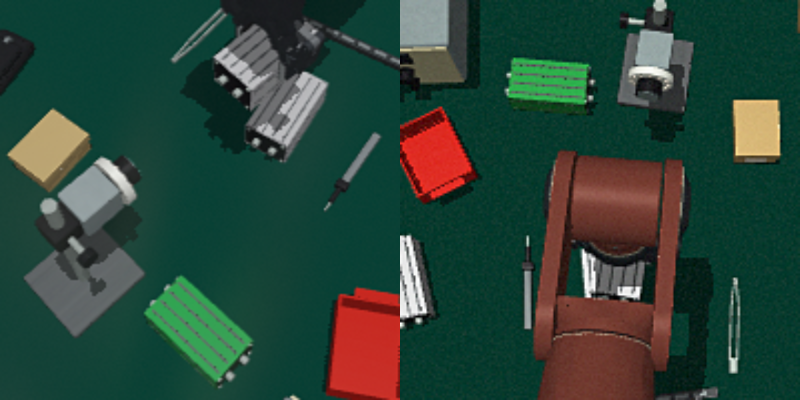

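The left view shows case_c held at about (245,65), level and with its end plate facing the lens at (125,170). Case_b stands below it at (287,118). Nothing else has moved.

```bash
python3 -c "
from h import *
print(job_done())"
```

```text
the job is handed in; nothing more can be done
None
```

I judged case_c, the rightmost case, to be the one that rattles and handed the job in with it held level, end plate facing the lens, about 20 cm in front; cases a and b are back upright where they stood, and the hand-in returned no verdict.

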